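Prop up the light frame and hold it upright

ROBOT

A 6-joint arm with a two-finger parallel gripper is mounted at the origin on the work surface. World frame = base frame: x ahead of the robot, y to its left, z up, the work surface at z = 0. Lengths are in m, angles in rad, forces in N, time in s.
With the tool pointing down it reaches from about 0.3 to 0.75 m from the base axis. Payload 8.5 kg.
Tool frame: the origin (TCP) lies on the front face of the gripper's body, between the roots of the fingers; the fingertips stand bot.tip_extent ahead of it and the grasp point (between the pads) lies 45 mm ahead of it (bot.tip_extent is the distance from the TCP to the fingertips, in m); z points along the fingers, x is the direction in which the jaws open and shut, and the axes are right-handed (so a half turn about z gives the same grasp; the last joint's range is limited). The gripper opens to 88 mm and grips with 3 to 60 N. Pads are 18 mm wide; open, the fingers measure 123 mm over their backs; the gripper's body (75 mm by 187 mm) begins 45 mm behind the grasp point.
Start: joints at [-1.405, 0.381, 1.297, -0, 1.464, -0.215], TCP at [0.204, -0.511, 0.303] pointing down, gripper open.
Joint ranges: [-3.11, 3.11], [-0.89, 2.33], [0.22, 2.48], [-1.42, 4.56], [0.17, 2.85], [-2.88, 2.88]. Speed limits (rad/s): [2.39, 2.39, 3.14, 3.14, 3.14, 3.14].

INTERFACE

Orientations are given as a unit quaternion [w, x, y, z].
In Python, from bench import bot, eyes, job gives the robot as it stands. The module is installed in compiled form; this text tells all that it offers.
- The arm moves only by the tool drive_tool, never from a script. Its argument "targets" is a list of rows, each an object with "grip": the gripper's target within -1 to 1 (shut at 1, half-way at 0, fully open at -1); "dp": the shift along the world's x, y, z normalised to -1 to 1, where 1 is 0.25 m, a list of three; "turn": the turn, a rotation vector about the world's x, y, z normalised to -1 to 1, where 1 is pi rad, a list of three. In form: [{"grip": grip, "dp": [x, y, z], "turn": [ax, ay, az]}, ...]. A call has 1 to 20 rows; each row is the pose to reach, as a shift and turn from the pose commanded when the call began, turning the shorter way round; what a row does not reach only later rows make up. A row lasts 1/10 s, in which the tool goes at most 50 mm and 8.59 degrees, less where a joint would pass 70% of its speed; a pose out of reach is approached as far as the arm can. A call with a number of a shift or a turn outside -1 to 1 is refused whole. A call with a gripper value outside its range is refused whole. The fingers move at their own pace and stop on an object; "grip_force" is the grip in N (left out, the last holds). Time passes only in rows, so rows that repeat a pose let the fingers close. It gives the time, the measured TCP pose, the force and the opening at its end, in the units of the state.
- bot.read_state(): the state, without advancing time (a new reading comes with each control period).
- eyes.grab_frame(name): name is "scene" or "side" or "wrist"; returns the picture (384x512x3 uint8, red, green, blue); there is no depth.
- eyes.get_calibration(name): a dict with "intrinsics" (3x3 intrinsics, pixels), "dist" ([k1, k2, p1, p2, k3] as OpenCV has them; the pictures are not rectified), "cam_to_world" (4x4, takes a point from camera to world coordinates). Camera axes: x right, y up, looking along -z (the intrinsics and any distortion apply to the point x, -y, -z); pixel columns grow to the right and rows downward; lengths in m; the calibration is good to about 2 mm. A picture is of the moment at which its call begins: read the wrist's pose just before it. get_calibration takes no time and is no camera call; for the wrist camera it gives the pose at the moment of the call.
- job.finish_job(): hands the job in, once; it reports no verdict.
The state is a dict: "time_s": time; "joint_pos": joint angles; "joint_vel": joint speeds; "joint_torque": joint torques, N m; "tool_pos": TCP position; "ee_rot": TCP orientation; "wrist_force": force on the tool from outside, world axes, zero at the start; "torque": the same for the moment, N m; "gripper_width": opening from 0.0 (shut) to 1.0 (fully open).
Only numpy, scipy, OpenCV 4.12 (cv2) and the standard library are available. Lean on these libraries where they do the work, as an engineer would, in place of code of your own. Each camera call takes 0.05 s, during which the arm holds its last target. There are 200 camera calls.

TASK

The backlit viewing frame is lying back on its rest posts with its U-shaped bail kickstand folded up behind it. Flip the kickstand out and down past its spring dead centre and let go of it, then grip the frame's top rail between the fingers, swing the frame up until it stands upright with the kickstand sprung fully down, and finish while still holding it upright there, so that it neither sinks back onto the kickstand nor tips forward while a colleague loads a plate. Do not let the frame drop, and leave the other things on the bench alone.

Things in the scene. Friction and masses are not known exactly. Their poses are not given: they have to be found in the camera images.
- base: Aluminium base plate of the viewing frame's stand, fixed to the bench, 290 x 240 x 10 mm. Origin at bench level under the middle of the frame's hinge axis. x points to the viewing side (front), -x to the rear, y along the hinge, z up; the plate reaches 200 mm to the rear and 90 mm to the front of the origin. Two 44 mm rest posts stand 35 mm behind the hinge
- hinge (a point): Middle of the frame's hinge axis, between the two clevis hubs: 38 mm above the base's origin (28 mm above the plate's top); axes as the base's, the hinge runs along y. Does not move. The frame swings freely about it; with its lamp house it weighs about 0.9 kg, heavy at the rear
- frame_lean (a joint): Lean of the frame about its hinge, rad: 0 = upright, positive = leaning back (towards the base's -x), negative = tipping forward (to -0.6). It starts at about 0.35, lying back on the rest posts, as far as it goes. Let go near upright it sinks back by itself: with the kickstand fully down to about 0.14, where the kickstand takes it
- frame: Aluminium viewing frame with an opal window, 190 mm wide (y), 12 mm thick (x), its top edge 190 mm above the hinge axis (z, up along the frame). Origin on the hinge axis, same point as hinge; axes turn with the frame, parallel to the base's when upright. Behind it a lamp house 144 mm wide, from 30 to 105 mm above the hinge, reaching 60 mm behind the mid-plane
- rail_mid (a point): Middle of the frame's plain top rail, 12 mm thick, 190 mm long, 25 mm high: 177.5 mm above the hinge axis in the frame's mid-plane, 12.5 mm below the top edge, axes as the frame's. The place to grip the frame; the lamp house's top is 72 mm lower
- kick_angle (a joint): Swing of the U-shaped steel bail relative to the frame, rad: 0 = folded up, parallel to the frame; grows as it swings out to the rear and down; stop at 3.21 = fully down. A light spring (up to 0.06 N m) holds it up below its dead centre at 1.2 and drives it down beyond. With the frame lying back it stops on the base plate at about 2.15; as the frame rises it follows, and snaps home when the lean falls below 0.1
- kick_pivot (a point): Middle of the kickstand's pivot axis, which runs parallel to the hinge: on the frame, 68 mm behind its mid-plane and 90 mm above the hinge axis (along the frame). Moves with the frame; axes as the frame's. The crossbar's centre line is 103 mm from it
- kickstand: U-shaped steel bail. Origin at the middle of its pivot axis (same point as kick_pivot), z along its arms to the crossbar: a straight round bar 12 mm thick, 172 mm long along y, with 14 mm rubber sleeves 30 mm long near its ends; 8 mm arms 86 mm either side of the middle. Folded up, the bar lies 3 mm above the level of the frame's top edge, 68 mm behind its mid-plane, open from above
- bar_mid (a point): The middle of the crossbar, 103 mm from the pivot: bare steel, 12 mm round, running along y, the place to take or push the kickstand
- objective: Bystander: steel microscope objective standing on end, 31 mm thick, 62 mm tall, beside the base. Origin under its middle
- hex_driver: Bystander: hex driver with black handle, 170 mm long, lying near the front of the base
- tweezers: Bystander: flat steel wafer tweezers, 130 mm long, 7 mm high, lying on the front part of the base plate
- post_clamp: Bystander: clamp foot 75 x 25 mm with a 25 mm thick steel post, 65 mm tall. Origin under its middle
- wafer_shipper: Bystander: round grey wafer box, 172 mm across, 22 mm high. Origin under its middle
- mask_case: Bystander: flat square plate case, 170 x 170 x 32 mm. Origin under its middle
- step_standard: Bystander: small calibration block on a wooden foot, 60 x 45 x 16 mm. Origin under its middle

How it is judged:
By the outcome, as a careful person would: the job done as asked, in the order asked, and still so for the second after the job is handed in, while the arm keeps its last pose, push and grip.
It also fails if it takes over 48 s, if anything falls off the work surface, if the arm or the gripper's body presses on something with over 40 N, if the wrist force passes 120 N, or if a joint passes its speed limit or range.

## Working session

There is one attempt and no reset: what is moved stays moved. The work goes in short steps, Python scripts to look and compute and a tool call to move; the robot and the scene stay as the last step left them, time stands still between calls to the robot, and variables do not carry over. Pictures are saved under pics/ and viewed, about 8 in all and at most 12, crops included, and the job is handed in when it is done.

Besides the shell and the picture viewer there is one more tool, called after "Request:" by a JSON object that holds its "name" and its "arguments". drive_tool: Moves the arm, as the interface text tells. Its arguments: {"type":"object","properties":{"targets":{"type":"array","items":{"type":"object","properties":{"grip":{"type":"number"},"dp":{"type":"array","items":{"type":"number"}},"turn":{"type":"array","items":{"type":"number"}}}}},"grip_force":{"type":"number"}},"required":["targets"]}

```bash
mkdir -p pics
python3 - <<'E'
from bench import bot,eyes
import cv2,numpy as np
for n in("scene","side"):
    im=eyes.grab_frame(n); cv2.imwrite(f"pics/{n}0.png",cv2.resize(im[:,:,::-1],(800,600),interpolation=cv2.INTER_CUBIC))
    c=eyes.get_calibration(n); print(n,c)
print(bot.read_state(),bot.tip_extent)
E
```

```text
scene {'intrinsics': array([[349.74447055,   0.        , 254.15659851],
       [  0.        , 349.74447055, 193.93979163],
       [  0.        ,   0.        ,   1.        ]]), 'dist': array([0.01685519, 0.        , 0.        , 0.        , 0.        ]), 'cam_to_world': array([[-0.76147345, -0.51459716,  0.39414204,  1.03698543],
       [ 0.64819204, -0.60237244,  0.46582671,  0.58362141],
       [-0.0022928 ,  0.61019441,  0.7922484 ,  1.19084066],
       [ 0.        ,  0.        ,  0.        ,  1.        ]])}
side {'intrinsics': array([[435.16006846,   0.        , 251.03151909],
       [  0.        , 435.16006846, 189.04620682],
       [  0.        ,   0.        ,   1.        ]]), 'dist': array([-0.0803279,  0.       ,  0.       ,  0.       ,  0.       ]), 'cam_to_world': array([[-0.55946275, -0.69107221,  0.457625  ,  1.16934131],
       [ 0.82869233, -0.45541505,  0.32537079,  0.4212274 ],
       [-0.0164454 ,  0.56126316,  0.82747399,  1.25435603],
       [ 0.        ,  0.        ,  0.        ,  1.        ]])}
{'time_s': 0.1, 'joint_pos': array([-1.40533309e+00,  3.81079146e-01,  1.29812871e+00,  3.22928547e-06,
        1.46359447e+00, -2.15308640e-01]), 'joint_vel': array([ 1.82463181e-05, -3.84902526e-05, -1.62267557e-03, -1.66842446e-03,
        2.17046721e-05,  2.11493617e-04]), 'joint_torque': array([ 4.10393390e-03, -4.38647246e+01, -2.24912024e+01,  7.14697153e-02,
        3.42452468e-02, -7.51033326e-05]), 'tool_pos': array([ 0.20436615, -0.51044097,  0.30224501]), 'ee_rot': array([-4.39313516e-04,  8.28141396e-01, -5.60518922e-01, -4.15728251e-04]), 'wrist_force': array([-0.18679228, -0.25041475,  0.71145537]), 'torque': array([ 0.01759694,  0.03144816, -0.0012489 ]), 'gripper_width': 0.9988086531448362} 0.064
```

View pics/scene0.png

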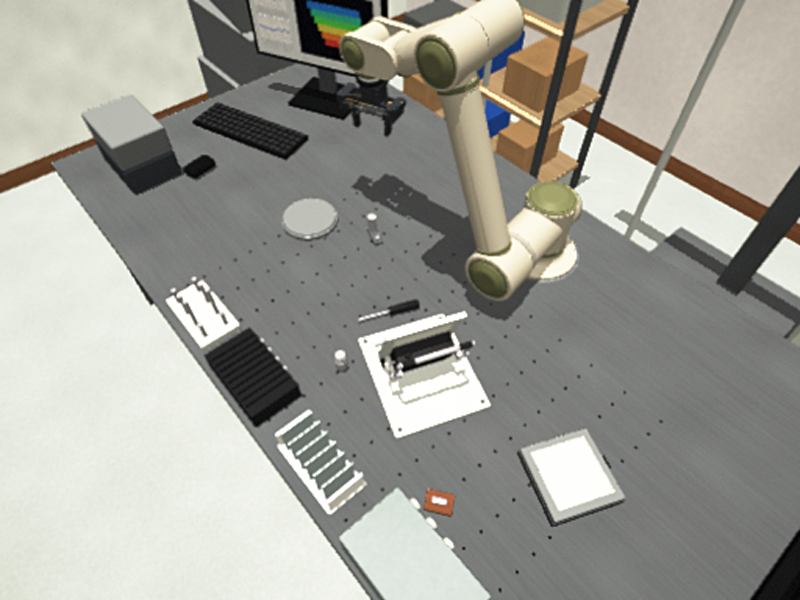

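View pics/side0.png

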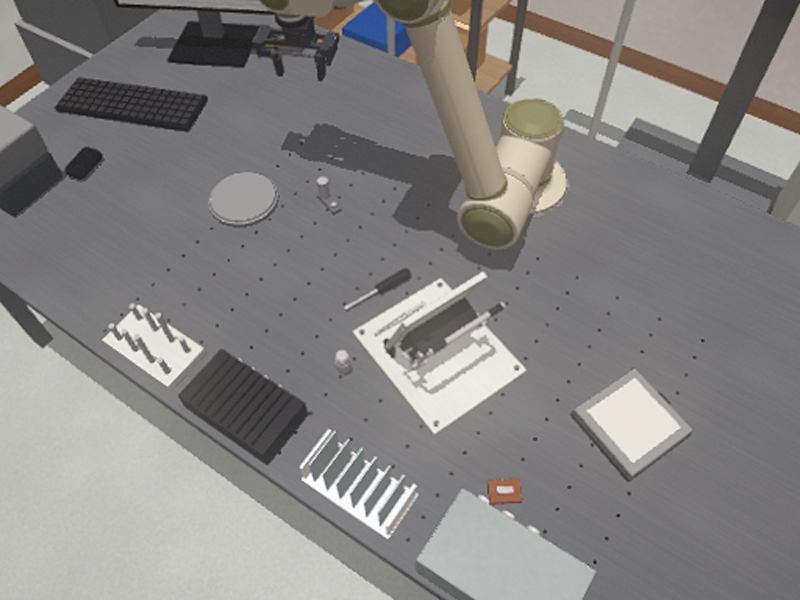

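The frame stands near scene (425,365) and side (440,350), with its rear towards the cameras. I'll enlarge both.

Run:
```python
import cv2,numpy as np
from bench import eyes
a=eyes.grab_frame("scene")[190:290,215:325,::-1]; b=eyes.grab_frame("side")[165:285,215:345,::-1]
cv2.imwrite("pics/c0.png",cv2.resize(a,None,fx=6,fy=6,interpolation=cv2.INTER_CUBIC))
cv2.imwrite("pics/c1.png",cv2.resize(b,None,fx=5,fy=5,interpolation=cv2.INTER_CUBIC))
```

```text
(no output)
```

View pics/c0.png

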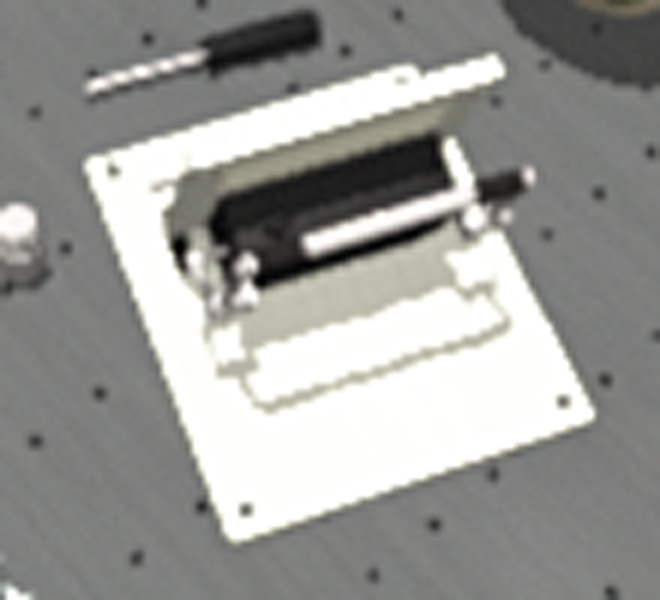

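View pics/c1.png

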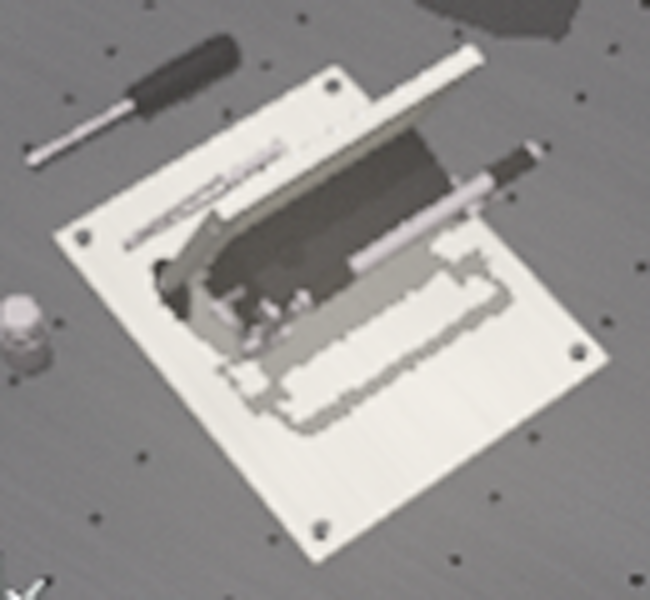

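Plate corners, posed from both crops. In the scene crop they are (85,160), (235,543), (595,413); in the side crop (53,235), (337,65), (318,562), (607,358). I'll fit the base pose and check the predicted bar and rail against the picture.

```bash
cat > h.py <<'E'
import numpy as np,cv2
from bench import eyes,bot
from scipy.optimize import least_squares
from scipy.spatial.transform import Rotation as R
def proj(c,P):
    M=np.linalg.inv(c["cam_to_world"]); p=np.atleast_2d(P)@M[:3,:3].T+M[:3,3]
    p=p*[1,-1,-1]
    return cv2.projectPoints(p,np.zeros(3),np.zeros(3),c["intrinsics"],c["dist"])[0][:,0]
def world(b,P): # base coords -> world
    x,y,t=b; return np.atleast_2d(P)@np.array([[np.cos(t),-np.sin(t),0],[np.sin(t),np.cos(t),0],[0,0,1]]).T+[x,y,0]
def fr(P,lean): # frame coords->base
    c,s=np.cos(lean),np.sin(lean); P=np.atleast_2d(P)
    return np.c_[P[:,0]*c-P[:,2]*s,P[:,1],P[:,0]*s+P[:,2]*c+.038]
def bar(k,lean,y=0): # frame coords of bar
    return fr([[-.068-.103*np.sin(k),y,.09+.103*np.cos(k)]],lean)
E
python3 - <<'E'
from h import *
cs,cd=eyes.get_calibration("scene"),eyes.get_calibration("side")
us=lambda p:np.array(p)/6+[215,190]-.42
ud=lambda p:np.array(p)/5+[215,165]-.4
S=us([[85,160],[235,543],[595,413]]);PS=[[.09,.12,.01],[-.2,.12,.01],[-.2,-.12,.01]]
D=ud([[53,235],[337,65],[318,562],[607,358]]);PD=[[.09,.12,.01],[.09,-.12,.01],[-.2,.12,.01],[-.2,-.12,.01]]
f=lambda b:np.r_[(proj(cs,world(b,PS))-S).ravel(),(proj(cd,world(b,PD))-D).ravel()]
r=min((least_squares(f,[.5,.1,t]) for t in np.arange(-3,3,.7)),key=lambda r:r.cost)
b=r.x;print(b,r.fun.round(2));np.save("b.npy",b)
L=.35
T=np.r_[fr([[-.006,.095,.19],[-.006,-.095,.19]],L),bar(0,L,.086),bar(0,L,-.086)]
print((proj(cs,world(b,T))+.42-[215,190])*6,(proj(cd,world(b,T))+.4-[215,165])*5)
print(world(b,T),world(b,fr([[0,0,.1775]],L)))
for k in(0,.8,1.2,1.6,2.15):print(k,world(b,bar(k,L)))
for n in(0,):print(world(b,fr([[0,0,.1775]],0)))
E
```

```text
[ 0.52259332  0.03625739 -1.92402473] [-0.23  0.4  -0.73 -0.2  -0.18  0.48 -0.09 -0.11 -0.25 -0.7  -0.01  0.17
  1.15 -0.44]
[[191.51462217 169.66346799]
 [502.27278397  74.56968927]
 [243.44812001 268.00537901]
 [528.27324544 177.42258697]] [[225.26046305 220.76441872]
 [485.06398728  57.59561362]
 [301.46194167 303.12606822]
 [535.94781459 150.0682377 ]]
[[0.63621529 0.06981067 0.21442343]
 [0.45794573 0.13553712 0.21442343]
 [0.64827406 0.12853456 0.19598188]
 [0.4868932  0.18803429 0.19598188]] [[0.54364805 0.09336404 0.20473866]]
0 [[0.56758363 0.15828442 0.19598188]]
0.8 [[0.58788834 0.21335678 0.1413007 ]]
1.2 [[0.59098891 0.22176645 0.10136836]]
1.6 [[0.5884654  0.21492195 0.06109787]]
2.15 [[0.57668991 0.18298335 0.0167087 ]]
[[0.52259332 0.03625739 0.2155    ]]
```

```bash
cat >> h.py <<'E'
def Rt(b,lean,sg):
    ex=world([0,0,b[2]],[[1,0,0]])[0]; z=np.array([0,0,1.])
    fx=np.cos(lean)*ex+np.sin(lean)*z; fz=-np.sin(lean)*ex+np.cos(lean)*z
    X=sg*fx; Z=-fz; return R.from_matrix(np.c_[X,np.cross(Z,X),Z])
def cmd(p0,R0,g,Rtg,back=0): # grasp point g -> dp,turn
    t=g-Rtg.as_matrix()[:,2]*(.045+back)
    return ((t-p0)/.25).round(4),((Rtg*R0.inv()).as_rotvec()/np.pi).round(4)
def now():
    s=bot.read_state(); q=s["ee_rot"]; return s["tool_pos"],R.from_quat([q[1],q[2],q[3],q[0]])
E
python3 - <<'E'
from h import *
b=np.load("b.npy");p,r=now();L=.35
g=world(b,bar(0,L))[0]
for sg in(1,-1):print(sg,cmd(p,r,g,Rt(b,L,sg),.12))
c=eyes.get_calibration("wrist");T=c["cam_to_world"]
print("cam in tool",r.inv().apply(T[:3,3]-p),r.inv().apply(-T[:3,2]),c["intrinsics"][0,0])
E
```

```text
1 (array([1.5311, 2.8875, 0.1943]), array([-0.1142, -0.0015, -0.2312]))
-1 (array([1.5311, 2.8875, 0.1943]), array([-0.002 ,  0.143 ,  0.7567]))
cam in tool [-7.32848895e-05 -7.21777965e-02 -8.14317953e-02] [-0.0009859   0.27909756  0.96026225] 273.47938016895995
```

Request:
{"name": "drive_tool", "arguments": {"targets": [{"grip": -0.1,"dp": [0.6,1,0.5],"turn": [0,0,0.4]},{"grip": -0.1,"dp": [0.6,1,0.5],"turn": [0,0,0.4]},{"grip": -0.1,"dp": [0.6,1,0.5],"turn": [0,0,0.4]},{"grip": -0.1,"dp": [0.6,1,0.5],"turn": [0,0,0.4]},{"grip": -0.1,"dp": [0.6,1,0.5],"turn": [0,0,0.4]},{"grip": -0.1,"dp": [0.6,1,0.5],"turn": [0,0,0.4]},{"grip": -0.1,"dp": [0.6,1,0.5],"turn": [0,0,0.4]},{"grip": -0.1,"dp": [0.6,1,0.5],"turn": [0,0,0.4]},{"grip": -0.1,"dp": [0.6,1,0.5],"turn": [0,0,0.4]},{"grip": -0.1,"dp": [0.6,1,0.5],"turn": [0,0,0.4]},{"grip": -0.1,"dp": [0.6,1,0.5],"turn": [0,0,0.4]}]}}

```text
time_s: 1.3
tool_pos: [0.3544, -0.2606, 0.4276]
ee_rot: [-0.0, 0.999, 0.032, -0.0]
wrist_force: [0.4, -0.3, -0.1]
gripper_width: 0.547
```

Request:
{"name": "drive_tool", "arguments": {"targets": [{"grip": -0.1,"dp": [0.7,1,0.1],"turn": [0,0,0.2]},{"grip": -0.1,"dp": [0.7,1,0.1],"turn": [0,0,0.2]},{"grip": -0.1,"dp": [0.7,1,0.1],"turn": [0,0,0.2]},{"grip": -0.1,"dp": [0.7,1,0.1],"turn": [0,0,0.2]},{"grip": -0.1,"dp": [0.7,1,0.1],"turn": [0,0,0.2]},{"grip": -0.1,"dp": [0.7,1,0.1],"turn": [0,0,0.2]},{"grip": -0.1,"dp": [0.7,1,0.1],"turn": [0,0,0.2]},{"grip": -0.1,"dp": [0.7,1,0.1],"turn": [0,0,0.2]}]}}

```text
time_s: 2.1
tool_pos: [0.5298, -0.0099, 0.4522]
ee_rot: [-0.0, 0.94, 0.341, -0.0]
wrist_force: [-0.4, -0.9, 0.8]
gripper_width: 0.549
```

Run:
```python
from h import *
b=np.load("b.npy");p,r=now();L=.35
print(p,bot.read_state()["joint_pos"],cmd(p,r,world(b,bar(0,L))[0],Rt(b,L,-1),.12))
```

```text
[ 0.52984918 -0.00989958  0.45220659] [-2.42197222e-01  2.85740798e-01  1.01900228e+00 -1.87097551e-04
  1.83777043e+00 -9.38110676e-01] (array([ 0.2292,  0.8851, -0.4049]), array([-0.092 ,  0.0646,  0.1644]))
```

Request:
{"name": "drive_tool", "arguments": {"targets": [{"grip": -0.1,"dp": [0.23,0.885,-0.4],"turn": [-0.092,0.0646,0.1644]},{"grip": -0.1,"dp": [0.23,0.885,-0.4],"turn": [-0.092,0.0646,0.1644]},{"grip": -0.1,"dp": [0.23,0.885,-0.4],"turn": [-0.092,0.0646,0.1644]},{"grip": -0.1,"dp": [0.23,0.885,-0.4],"turn": [-0.092,0.0646,0.1644]},{"grip": -0.1,"dp": [0.23,0.885,-0.4],"turn": [-0.092,0.0646,0.1644]},{"grip": -0.1,"dp": [0.23,0.885,-0.4],"turn": [-0.092,0.0646,0.1644]},{"grip": -0.1,"dp": [0.23,0.885,-0.4],"turn": [-0.092,0.0646,0.1644]},{"grip": -0.1,"dp": [0.23,0.885,-0.4],"turn": [-0.092,0.0646,0.1644]},{"grip": -0.1,"dp": [0.23,0.885,-0.4],"turn": [-0.092,0.0646,0.1644]}]}}

```text
time_s: 3.0
tool_pos: [0.587, 0.2087, 0.3541]
ee_rot: [0.1, 0.809, 0.562, -0.142]
wrist_force: [-0.5, -0.9, 0.3]
gripper_width: 0.544
```

Run:
```python
from h import *
b=np.load("b.npy");p,r=now();L=.35
c=eyes.get_calibration("wrist");im=eyes.grab_frame("wrist")[:,:,::-1]
cv2.imwrite("pics/w1.png",cv2.resize(im,(800,600),interpolation=cv2.INTER_CUBIC))
print(p,bot.read_state()["joint_pos"],cmd(p,r,world(b,bar(0,L))[0],Rt(b,L,-1),0))
T=np.r_[fr([[.006,.095,.19],[.006,-.095,.19],[-.006,.095,.19],[-.006,-.095,.19]],L),bar(0,L,.092),bar(0,L,0),bar(0,L,-.092)]
print((proj(c,world(b,T))*800/512).round(1))
```

```text
[0.58695913 0.20868277 0.35413088] [ 0.23807779  0.57673413  0.8496561  -0.30471934  1.89912483 -1.04815898] (array([-0.0562, -0.1437, -0.4635]), array([-0.0002,  0.001 ,  0.0011]))
[[289.4 425.4]
 [263.7 122.7]
 [307.2 425.3]
 [285.7 122.7]
 [399.4 423.4]
 [399.2 290.4]
 [399.  127.7]]
```

View pics/w1.png

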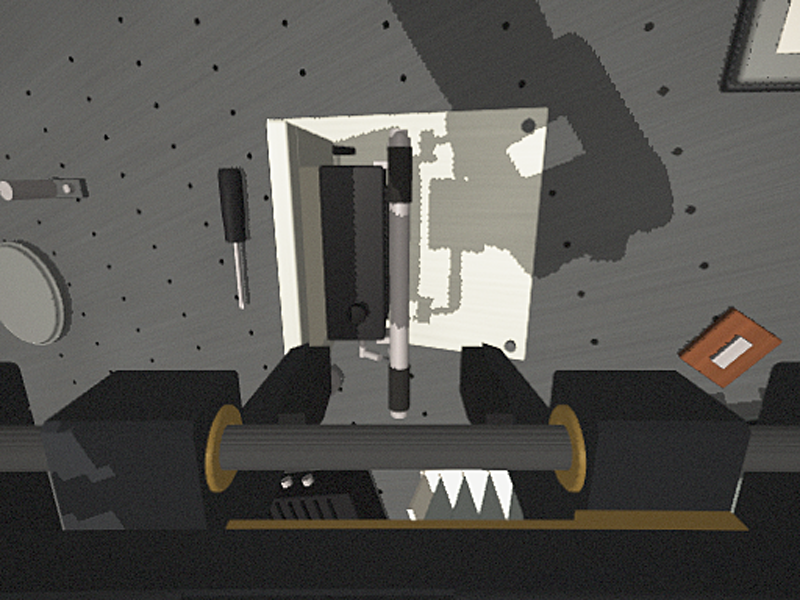

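The wrist picture shows the bar along column 399 (rows 130–418) and the rail edge at columns 268–287. Both match the prediction to about 1–2 px. I'll descend on the bar and close.

Request:
{"name": "drive_tool", "arguments": {"targets": [{"grip": -0.1,"dp": [-0.014,-0.036,-0.116],"turn": [0,0.001,0.001]},{"grip": -0.1,"dp": [-0.028,-0.072,-0.232],"turn": [0,0.001,0.001]},{"grip": -0.1,"dp": [-0.042,-0.108,-0.348],"turn": [0,0.001,0.001]},{"grip": -0.1,"dp": [-0.056,-0.144,-0.463],"turn": [0,0.001,0.001]},{"grip": -0.1,"dp": [-0.056,-0.144,-0.463],"turn": [0,0.001,0.001]},{"grip": -0.1,"dp": [-0.056,-0.144,-0.463],"turn": [0,0.001,0.001]}]}}

```text
time_s: 3.65
tool_pos: [0.5733, 0.1742, 0.2384]
ee_rot: [0.099, 0.807, 0.564, -0.143]
wrist_force: [0.7, 0.4, -0.2]
gripper_width: 0.55
```

Request:
{"name": "drive_tool", "arguments": {"targets": [{"grip": 1,"dp": [0,0,0],"turn": [0,0,0]},{"grip": 1,"dp": [0,0,0],"turn": [0,0,0]},{"grip": 1,"dp": [0,0,0],"turn": [0,0,0]},{"grip": 1,"dp": [0,0,0],"turn": [0,0,0]},{"grip": 1,"dp": [0,0,0],"turn": [0,0,0]},{"grip": 1,"dp": [0,0,0],"turn": [0,0,0]},{"grip": 1,"dp": [0,0,0],"turn": [0,0,0]},{"grip": 1,"dp": [0,0,0],"turn": [0,0,0]}], "grip_force": 6}}

```text
time_s: 4.45
tool_pos: [0.573, 0.1747, 0.2372]
ee_rot: [0.099, 0.807, 0.564, -0.143]
wrist_force: [-0.7, 1.0, 3.2]
gripper_width: 0.128
```

Run:
```python
from h import *
b=np.load("b.npy");L=.35
k=np.arange(0,1.65,.1); P=np.array([world(b,bar(x,L))[0] for x in k])
for x,d in zip(k,((P-P[0])/.25).round(3)):print(round(x,1),list(d))
```

```text
0.0 [np.float64(0.0), np.float64(0.0), np.float64(0.0)]
0.1 [np.float64(0.013), np.float64(0.036), np.float64(-0.016)]
0.2 [np.float64(0.026), np.float64(0.07), np.float64(-0.036)]
0.3 [np.float64(0.037), np.float64(0.101), np.float64(-0.059)]
0.4 [np.float64(0.048), np.float64(0.131), np.float64(-0.086)]
0.5 [np.float64(0.058), np.float64(0.158), np.float64(-0.115)]
0.6 [np.float64(0.067), np.float64(0.182), np.float64(-0.147)]
0.7 [np.float64(0.075), np.float64(0.203), np.float64(-0.182)]
0.8 [np.float64(0.081), np.float64(0.22), np.float64(-0.219)]
0.9 [np.float64(0.086), np.float64(0.234), np.float64(-0.257)]
1.0 [np.float64(0.09), np.float64(0.245), np.float64(-0.297)]
1.1 [np.float64(0.093), np.float64(0.251), np.float64(-0.337)]
1.2 [np.float64(0.094), np.float64(0.254), np.float64(-0.378)]
1.3 [np.float64(0.093), np.float64(0.253), np.float64(-0.42)]
1.4 [np.float64(0.091), np.float64(0.248), np.float64(-0.46)]
1.5 [np.float64(0.088), np.float64(0.239), np.float64(-0.501)]
1.6 [np.float64(0.084), np.float64(0.227), np.float64(-0.54)]
```

Request:
{"name": "drive_tool", "arguments": {"targets": [{"grip": 1,"dp": [0.013,0.036,-0.016],"turn": [0,0,0]},{"grip": 1,"dp": [0.026,0.07,-0.036],"turn": [0,0,0]},{"grip": 1,"dp": [0.037,0.101,-0.059],"turn": [0,0,0]},{"grip": 1,"dp": [0.048,0.131,-0.086],"turn": [0,0,0]},{"grip": 1,"dp": [0.058,0.158,-0.115],"turn": [0,0,0]},{"grip": 1,"dp": [0.067,0.182,-0.147],"turn": [0,0,0]},{"grip": 1,"dp": [0.075,0.203,-0.182],"turn": [0,0,0]},{"grip": 1,"dp": [0.075,0.203,-0.182],"turn": [0,0,0]}]}}

```text
time_s: 5.25
tool_pos: [0.5919, 0.2261, 0.1902]
ee_rot: [0.099, 0.807, 0.565, -0.143]
wrist_force: [1.2, -0.4, -0.3]
gripper_width: 0.131
```

Still held with small forces. I'll go on past dead centre to k≈1.55 (shifts relative to k=0.7).

Request:
{"name": "drive_tool", "arguments": {"targets": [{"grip": 1,"dp": [0.006,0.017,-0.037],"turn": [0,0,0]},{"grip": 1,"dp": [0.011,0.031,-0.075],"turn": [0,0,0]},{"grip": 1,"dp": [0.015,0.042,-0.115],"turn": [0,0,0]},{"grip": 1,"dp": [0.018,0.048,-0.155],"turn": [0,0,0]},{"grip": 1,"dp": [0.019,0.051,-0.196],"turn": [0,0,0]},{"grip": 1,"dp": [0.018,0.05,-0.238],"turn": [0,0,0]},{"grip": 1,"dp": [0.016,0.045,-0.278],"turn": [0,0,0]},{"grip": 1,"dp": [0.013,0.036,-0.319],"turn": [0,0,0]},{"grip": 1,"dp": [0.013,0.036,-0.319],"turn": [0,0,0]}]}}

```text
time_s: 6.15
tool_pos: [0.5943, 0.2323, 0.1101]
ee_rot: [0.1, 0.807, 0.564, -0.146]
wrist_force: [-2.7, -10.5, 3.1]
gripper_width: 0.148
```

Run:
```python
from h import *
b=np.load("b.npy")
im=eyes.grab_frame("side")[150:290,200:360,::-1]
cv2.imwrite("pics/d1.png",cv2.resize(im,None,fx=4,fy=4,interpolation=cv2.INTER_CUBIC))
```

```text
(no output)
```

View pics/d1.png

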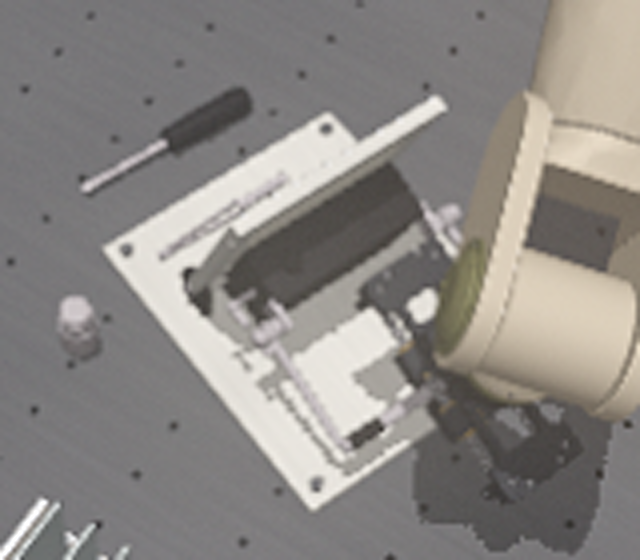

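The kickstand is swung out to about horizontal, with its left sleeve near (365,432), still in the fingers. I'll release it and then back away.

Request:
{"name": "drive_tool", "arguments": {"targets": [{"grip": -0.4,"dp": [0,0,0],"turn": [0,0,0]},{"grip": -0.4,"dp": [0,0,0],"turn": [0,0,0]},{"grip": -0.4,"dp": [0,0,0],"turn": [0,0,0]},{"grip": -0.4,"dp": [0,0,0],"turn": [0,0,0]},{"grip": -0.4,"dp": [0,0,0],"turn": [0,0,0]},{"grip": -0.4,"dp": [0,0,0],"turn": [0,0,0]},{"grip": -0.4,"dp": [0.05,0.13,0.35],"turn": [0,0,0]},{"grip": -0.4,"dp": [0.05,0.13,0.35],"turn": [0,0,0]},{"grip": -0.4,"dp": [0.1,0.26,0.8],"turn": [0,0,0]},{"grip": -0.4,"dp": [0.1,0.26,0.8],"turn": [0,0,0]},{"grip": -1,"dp": [0.1,0.26,0.8],"turn": [0,0,0]},{"grip": -1,"dp": [0.1,0.26,0.8],"turn": [0,0,0]}]}}

```text
time_s: 7.4
tool_pos: [0.6201, 0.3002, 0.3145]
ee_rot: [0.1, 0.807, 0.565, -0.141]
wrist_force: [0.5, 0.3, 0.1]
gripper_width: 0.857
```

Run:
```python
from h import *
b=np.load("b.npy");p,r=now();L=.35
print(p,cmd(p,r,world(b,fr([[0,0,.1775]],L))[0],Rt(b,L,-1),.1))
```

```text
[0.62008462 0.30018839 0.31450505] (array([-0.2369, -0.6407,  0.1058]), array([-0.0008,  0.0011, -0.0011]))
```

Request:
{"name": "drive_tool", "arguments": {"targets": [{"grip": -1,"dp": [-0.06,-0.16,0.106],"turn": [-0.001,0.001,-0.001]},{"grip": -1,"dp": [-0.12,-0.32,0.106],"turn": [-0.001,0.001,-0.001]},{"grip": -1,"dp": [-0.18,-0.48,0.106],"turn": [-0.001,0.001,-0.001]},{"grip": -1,"dp": [-0.237,-0.64,0.106],"turn": [-0.001,0.001,-0.001]},{"grip": -1,"dp": [-0.237,-0.64,0.106],"turn": [-0.001,0.001,-0.001]},{"grip": -1,"dp": [-0.237,-0.64,0.106],"turn": [-0.001,0.001,-0.001]}]}}

```text
time_s: 8.0
tool_pos: [0.5603, 0.1387, 0.3372]
ee_rot: [0.098, 0.808, 0.562, -0.147]
wrist_force: [-0.5, 0.3, -0.6]
gripper_width: 1.001
```

Run:
```python
from h import *
b=np.load("b.npy");p,r=now();L=.35
c=eyes.get_calibration("wrist");im=eyes.grab_frame("wrist")[:,:,::-1]
cv2.imwrite("pics/w2.png",cv2.resize(im,(800,600),interpolation=cv2.INTER_CUBIC))
print(p,bot.read_state()["gripper_width"],cmd(p,r,world(b,fr([[0,0,.1775]],L))[0],Rt(b,L,-1),0))
T=np.r_[fr([[.006,.095,.19],[.006,-.095,.19],[-.006,.095,.19],[-.006,-.095,.19]],L),bar(2.15,L,.086),bar(2.15,L,-.086)]
print((proj(c,world(b,T))*800/512).round(1))
```

```text
[0.56026271 0.13866228 0.33717035] 0.9990290771592448 (array([-0.0451, -0.1233, -0.3606]), array([ 0.0008, -0.0023,  0.0007]))
[[384.8 469.8]
 [382.1 117.6]
 [405.6 469.8]
 [408.3 117.5]
 [562.7 348.1]
 [585.7 152. ]]
```

View pics/w2.png

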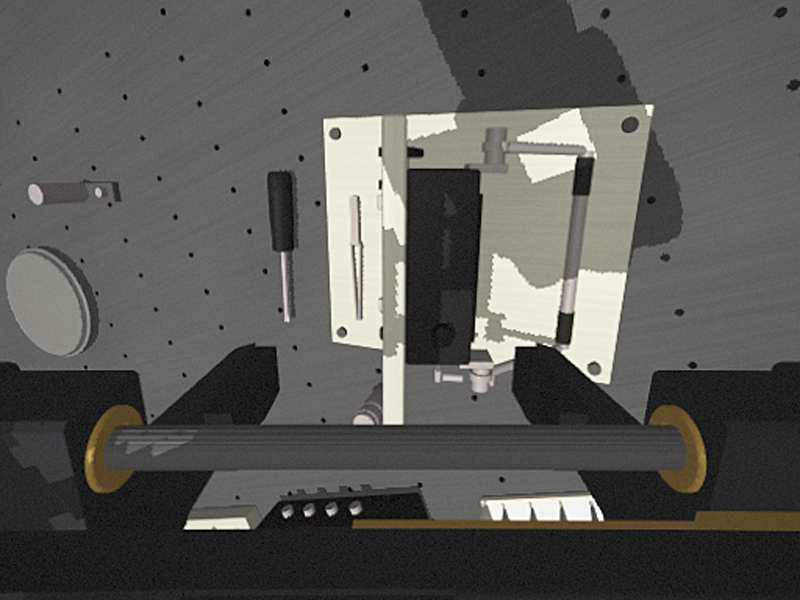

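The bar now lies at (560–585, 152–348), where k=2.15 is predicted, so it has sprung past dead centre. The rail is at columns 383–407 as predicted. I'll descend and grip it.

Request:
{"name": "drive_tool", "arguments": {"targets": [{"grip": -1,"dp": [-0.011,-0.031,-0.09],"turn": [0.001,-0.002,0.001]},{"grip": -1,"dp": [-0.022,-0.062,-0.18],"turn": [0.001,-0.002,0.001]},{"grip": -1,"dp": [-0.034,-0.092,-0.27],"turn": [0.001,-0.002,0.001]},{"grip": -1,"dp": [-0.045,-0.123,-0.36],"turn": [0.001,-0.002,0.001]},{"grip": -1,"dp": [-0.045,-0.123,-0.36],"turn": [0.001,-0.002,0.001]},{"grip": -1,"dp": [-0.045,-0.123,-0.36],"turn": [0.001,-0.002,0.001]}]}}

```text
time_s: 8.65
tool_pos: [0.5498, 0.1095, 0.2482]
ee_rot: [0.1, 0.807, 0.564, -0.142]
wrist_force: [-0.5, -0.7, 0.8]
gripper_width: 1.0
```

Request:
{"name": "drive_tool", "arguments": {"targets": [{"grip": 1,"dp": [0,0,0],"turn": [0,0,0]},{"grip": 1,"dp": [0,0,0],"turn": [0,0,0]},{"grip": 1,"dp": [0,0,0],"turn": [0,0,0]},{"grip": 1,"dp": [0,0,0],"turn": [0,0,0]},{"grip": 1,"dp": [0,0,0],"turn": [0,0,0]},{"grip": 1,"dp": [0,0,0],"turn": [0,0,0]},{"grip": 1,"dp": [0,0,0],"turn": [0,0,0]},{"grip": 1,"dp": [0,0,0],"turn": [0,0,0]},{"grip": 1,"dp": [0,0,0],"turn": [0,0,0]},{"grip": 1,"dp": [0,0,0],"turn": [0,0,0]}], "grip_force": 25}}

```text
time_s: 9.65
tool_pos: [0.5489, 0.1072, 0.2488]
ee_rot: [0.101, 0.807, 0.563, -0.144]
wrist_force: [-3.6, -8.1, 2.6]
gripper_width: 0.131
```

Run:
```python
from h import *
b=np.load("b.npy");p,r=now()
z=-r.as_matrix()[:,2];ex=world([0,0,b[2]],[[1,0,0]])[0]
print("lean tool",np.arctan2(-z@ex,z[2]),bot.read_state()["wrist_force"])
g=p-z*.045; h=np.r_[b[:2],.038]; d=g-h; print("lean from pos",np.arctan2(-d@ex,d[2]),np.linalg.norm(d))
for L in np.arange(.33,-.03,-.035):
    a=.35-L; Q=R.from_rotvec(a*world([0,0,b[2]],[[0,1,0]])[0])
    print(round(L,3),((h+Q.apply(p-h)-p)/.25).round(4).tolist(),(Q.as_rotvec()/np.pi).round(4).tolist())
```

```text
lean tool 0.35425930208301815 [-3.62765113 -8.07976908  2.62615585]
lean from pos 0.34220478980913693 0.1789721754330272
0.33 [-0.0059, -0.0159, 0.0059] [0.006, -0.0022, 0.0]
0.295 [-0.0162, -0.0439, 0.0154] [0.0164, -0.0061, 0.0]
0.26 [-0.0266, -0.0723, 0.0238] [0.0269, -0.0099, 0.0]
0.225 [-0.0372, -0.1009, 0.0312] [0.0373, -0.0138, 0.0]
0.19 [-0.0478, -0.1297, 0.0375] [0.0478, -0.0176, 0.0]
0.155 [-0.0585, -0.1587, 0.0427] [0.0582, -0.0215, 0.0]
0.12 [-0.0693, -0.1878, 0.0468] [0.0687, -0.0253, 0.0]
0.085 [-0.0801, -0.2171, 0.0498] [0.0791, -0.0292, 0.0]
0.05 [-0.0909, -0.2465, 0.0518] [0.0896, -0.033, 0.0]
0.015 [-0.1017, -0.2759, 0.0526] [0.1001, -0.0369, 0.0]
-0.02 [-0.1126, -0.3053, 0.0524] [0.1105, -0.0407, 0.0]
```

Request:
{"name": "drive_tool", "arguments": {"targets": [{"grip": 1,"dp": [-0.006,-0.016,0.006],"turn": [0.006,-0.0022,0]},{"grip": 1,"dp": [-0.0162,-0.0439,0.0154],"turn": [0.0164,-0.0061,0]},{"grip": 1,"dp": [-0.0266,-0.0723,0.0238],"turn": [0.0269,-0.0099,0]},{"grip": 1,"dp": [-0.0372,-0.1009,0.0312],"turn": [0.0373,-0.0138,0]},{"grip": 1,"dp": [-0.0478,-0.1297,0.0375],"turn": [0.0478,-0.0176,0]},{"grip": 1,"dp": [-0.0585,-0.1587,0.0427],"turn": [0.0582,-0.0215,0]},{"grip": 1,"dp": [-0.0585,-0.1587,0.0427],"turn": [0.0582,-0.0215,0]}]}}

```text
time_s: 10.35
tool_pos: [0.5342, 0.0676, 0.2596]
ee_rot: [0.044, 0.818, 0.57, -0.062]
wrist_force: [-3.6, -3.2, 5.2]
gripper_width: 0.13
```

Request:
{"name": "drive_tool", "arguments": {"targets": [{"grip": 1,"dp": [-0.0108,-0.0291,0.0041],"turn": [0.0105,-0.0038,0]},{"grip": 1,"dp": [-0.0216,-0.0584,0.0071],"turn": [0.0209,-0.0077,0]},{"grip": 1,"dp": [-0.0324,-0.0878,0.0091],"turn": [0.0314,-0.0115,0]},{"grip": 1,"dp": [-0.0432,-0.1172,0.0099],"turn": [0.0419,-0.0154,0]},{"grip": 1,"dp": [-0.048,-0.13,0.0099],"turn": [0.0463,-0.017,0]},{"grip": 1,"dp": [-0.048,-0.13,0.0099],"turn": [0.0463,-0.017,0]},{"grip": 1,"dp": [-0.048,-0.13,0.0099],"turn": [0.0463,-0.017,0]},{"grip": 1,"dp": [-0.048,-0.13,0.0099],"turn": [0.0463,-0.017,0]}]}}

```text
time_s: 11.15
tool_pos: [0.5226, 0.0366, 0.2622]
ee_rot: [0.001, 0.82, 0.573, 0.001]
wrist_force: [-3.1, 1.0, 7.3]
gripper_width: 0.135
```

Run:
```python
from h import *
b=np.load("b.npy");p,r=now()
z=-r.as_matrix()[:,2];ex=world([0,0,b[2]],[[1,0,0]])[0]
g=p-z*.045; h=np.r_[b[:2],.038]; d=g-h
print("lean tool",np.arctan2(-z@ex,z[2]),"pos",np.arctan2(-d@ex,d[2]),np.linalg.norm(d),bot.read_state()["wrist_force"],bot.read_state()["torque"])
a=eyes.grab_frame("scene")[185:290,215:325,::-1];im=eyes.grab_frame("side")[150:290,200:360,::-1]
cv2.imwrite("pics/e1.png",np.hstack([cv2.resize(im,(480,420),interpolation=cv2.INTER_CUBIC),cv2.resize(a,(320,420)  ,interpolation=cv2.INTER_CUBIC)]))
c=eyes.get_calibration("side")
for k in(2.2,3.21):
  T=np.r_[bar(k,0,.086),bar(k,0,-.086)]
  print(k,((proj(c,world(b,T))-[200,150])*3).round())
T=np.r_[fr([[-.006,.095,.19],[-.006,-.095,.19]],0)];print(((proj(c,world(b,T))-[200,150])*3).round())
```

```text
lean tool -0.0009360025357557445 pos 0.0019222471585461011 0.1791511446304751 [-3.07682283  1.00519129  7.25456611] [ 0.02633338  0.44542476 -0.02342651]
2.2 [[234. 304.]
 [364. 215.]]
3.21 [[180. 259.]
 [306. 177.]]
[[138. 122.]
 [294.  28.]]
```

View pics/e1.png

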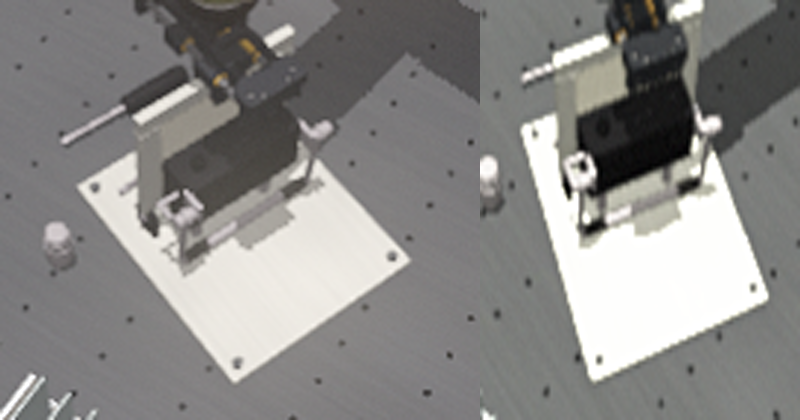

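The frame is upright: its top edge is at (138,122)–(294,30) as predicted for lean 0. The bar is at (185,257)–(310,180), matching fully down at 3.21. I'll hold briefly, check for drift, and hand in.

Request:
{"name": "drive_tool", "arguments": {"targets": [{"grip": 1,"dp": [0,0,0],"turn": [0,0,0]},{"grip": 1,"dp": [0,0,0],"turn": [0,0,0]},{"grip": 1,"dp": [0,0,0],"turn": [0,0,0]},{"grip": 1,"dp": [0,0,0],"turn": [0,0,0]},{"grip": 1,"dp": [0,0,0],"turn": [0,0,0]},{"grip": 1,"dp": [0,0,0],"turn": [0,0,0]}]}}

```text
time_s: 11.85
tool_pos: [0.5226, 0.0366, 0.2621]
ee_rot: [0.001, 0.82, 0.573, 0.001]
wrist_force: [-2.8, 1.5, 7.8]
gripper_width: 0.13
```

Run:
```python
from bench import bot,job
s=bot.read_state();print(s["tool_pos"],s["wrist_force"],s["gripper_width"],s["time_s"])
if s["gripper_width"]>.11 and abs(s["tool_pos"][1]-.0366)<.003: print(job.finish_job())
```

```text
[0.52261853 0.03663371 0.26214331] [-2.75169128  1.49242893  7.84383083] 0.12986203329959634 11.85
the job is handed in; nothing more can be done
None
```

The frame is standing upright with the kickstand fully down, and the job was handed in at 11.85 s while the arm still held the rail. I gripped the crossbar, swung it past its dead centre to about 1.5 rad and let go. A wrist picture then showed it sprung down to about 2.15 on the base plate. I gripped the top rail at 25 N and swung the frame up along its arc.

- **Lean:** about 0.00 rad, from both the tool's tilt and its position (−0.001 and +0.002).
- **Kickstand:** the side picture put the crossbar within a few pixels of where fully down (3.21) is predicted.
- **Hold:** no drift over the last 0.6 s. The wrist force was about 8 N there, and the largest I read at the end of any move was about 11 N.
- **Other objects:** nothing on the bench was seen to move in the pictures, though I did not measure each item.

No check failed or disagreed. The base pose came from pictures with up to about 3 mm of error at one plate corner.

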